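Tension the blade unit with its T-key

ROBOT

A 6-joint arm with a two-finger parallel gripper is mounted at the origin on a cart in front of the work surface, level with it; the furniture and walls round the work are solid. World frame = base frame: x ahead of the robot, y to its left, z up, the work surface at z = 0. Lengths are in mm, angles in rad, forces in N, time in s.
With the tool pointing down it reaches from about 300 to 775 mm from the base axis. Payload 14.6 kg.
Tool frame: the origin (TCP) lies on the centre line of the jaws, within the pads' length; the fingertips stand 19 mm ahead of it and the grasp point (between the pads) is the TCP (bot.tip_reach is the distance from the TCP to the fingertips, in mm); z points along the fingers, y is the line along which they close (so a half turn about z gives the same grasp; the last joint's range is limited). The gripper opens to 85 mm and grips with 20 to 120 N. Pads are 22 mm wide; open, the fingers measure 114 mm over their backs; the gripper's body (76 mm by 85 mm) begins 54 mm behind the grasp point. The pads swing forward as they close: fully open they stand 13 mm farther back than shut.
Start: joints at [1.091, 0.3, 1.521, -0, 1.321, -0.067], TCP at [220.643, 503.792, 250.281] pointing down, gripper open.
Joint ranges: [-3.03, 3.03], [-0.79, 2.21], [0.23, 2.52], [-1.04, 4.18], [0, 3.07], [-2.55, 2.55]. Speed limits (rad/s): [2.22, 2.22, 2.57, 3.14, 3.14, 3.14].

INTERFACE

Orientations are given as a unit quaternion [w, x, y, z].
In Python, from rig import bot gives the robot as it stands. Calls block until the motion is done:
- bot.move_to(position, orientation): joint-space move of the TCP to a pose.
- bot.servo_line(position, attitude=None, speed=150, until_force=None): straight line of the TCP; attitude=None keeps the orientation; speed is the mean speed in mm/s. With until_force (N) it stops when the force on the tool has changed by that much, and returns True; else False.
- bot.move_joints(angles): joint-space move.
- bot.move_gripper(opening, grip_force=None): finger opening in mm; grip_force is the grip in N (None keeps the last); returns when the fingers have stopped.
- bot.dwell(seconds).
- bot.ik(position, orientation): joint angles nearest the present ones, or None.
- bot.read_state(): the state.
- bot.read_camera(name): name is "side" or "top"; returns a dict with "image" (384x512x3 uint8, blue, green, red), "depth" (384x512 float32, mm along the optical axis (not along the pixel's ray), 0 where there is no reading), "fovy" (degrees; the focal length in pixels is half the picture's height over the tangent of half this angle, whatever the lens; pixels are square), "cx", "cy" (the principal point, pixels), "k1" (the pictures are not rectified: a ray, as slopes to the right and down, at radius r is drawn at 1 + k1 r^2 times it, then the intrinsics apply), "eye" and "attitude" of the camera in the world. Camera axes: x right, y down, z forward; pixel columns grow to the right and rows downward; lengths in mm; the calibration is good to about 2 mm. A picture is of the moment at which its call begins.
A pose or a line that the arm cannot do raises bot.MotionError and nothing moves.
- bot.finish_job(): hands the job in; it is judged then, once.
The state is a dict: "clock": time; "joint_positions": joint angles; "qvel": joint speeds; "effort": joint torques, N m; "ee_pos": TCP position; "tool_rot": TCP orientation; "ft_force": force on the tool from outside, world axes, zero at the start; "moment": the same for the moment, N m; "grip_width": finger opening in mm; "grip_force": force on a finger pad.
Only numpy, scipy, OpenCV 4.12 (cv2) and the standard library are available. Lean on these libraries where they do the work, as an engineer would, in place of code of your own. Each camera call takes 0.05 s, during which the arm holds its last target. There are 200 camera calls.

TASK

Take the red T-handled key from its wooden stand, fit it fully into the square socket of the tension unit without forcing it, and turn it clockwise (seen from above) until the orange pointer stands on the red set mark, never running well past it. Then draw the key out and stand it back in its wooden stand, leaving the pointer at the mark and the tin, tape measure and sanding block where they are.

Things in the scene. Friction and masses are not known exactly. Their poses are not given: they have to be found in the camera images.
- unit: Blade tension unit, bolted down: dark steel plate (x -50..50, y -63..177 mm, 8 mm thick), green housing (top 26 mm above the bench), turning steel flange 52 mm wide bearing a brass boss (32 mm square, top 54 mm up), scale rail (top 30 mm up), spring pot (top 33 mm up). Origin on the bench under the boss's axis, z up, +y the way the pointer moves as tension grows. Loads over 40 N damage it.
- socket (a point): Mouth of the boss's square socket, on its vertical axis, 54 mm up. Socket 16 mm square, 18 mm deep: the key has 1 mm room a side and enters within about 7 degrees of square. The boss's angle is unknown and NOT shown here (axes are the unit's): look at it, or set the key lightly on the mouth and turn it a few degrees at a time until it drops in. The boss holds its angle (0.08 N m friction).
- pointer_tip (a point): Tip of the orange pointer, 33 mm up, beside the scale rail. Turning the boss clockwise seen from above tightens: first 0.05 to 1 rad of free play, pointer still; then it slides along the unit's +y by 16 to 20 mm per rad (to 28 mm) against a spring, needing up to 0.15 N m. It stays when the key is drawn out. The key may be refitted a quarter turn back at any time.
- mark: Red set mark, a thin clip across the scale rail, 5 mm wide; set 12 to 20 mm along the unit's +y from where the slack pointer rests. Origin at the middle of its line on the rail's top, 30 mm above the bench; its y axis is the unit's y. The pointer is at the mark when its tip's y in this frame is 0.
- stand_mouth (a point): Centre of the mouth of the round hole in the key's wooden stand (fixed block 64 x 64 x 40 mm, top 40 mm above the bench); hole 25 mm across, 32 mm deep, so the key's foot rests 8 mm above the bench.
- key_grip (a point): Centre of the key's red handle bar: 70 mm long (this point's x), 14 mm wide (its y), 18 mm high; z up along the shank. Grip it across the 14 mm. The key weighs about 0.1 kg.
- key_tip (a point): Centre of the foot of the key's steel shank, 70 mm below the middle of the handle; the shank is 14 mm square, its sides parallel to the handle's, with edges chamfered 1.2 mm at the foot.
- wax_tin: Bystander: round tin 69 mm across, 28 mm high; origin under its centre. Leave alone.
- tape_measure: Bystander: yellow tape measure 62 x 69 x 35 mm; origin under its centre. Leave alone.
- sanding_block: Bystander: cork sanding block 60 x 105 x 32 mm; origin under its centre. Leave alone.

How it is judged (in metres and radians):
On the way, in this order (a step that is already met when the one before it is completed fails the run):
1. the key is seated at least 13 mm deep in the socket (z of key_tip in the frame of socket below -0.013 m and horizontal distance between key_tip and socket below 0.004 m), for 0.1 s.
2. the pointer is within 2.5 mm of the mark while the key is in the socket (y of pointer_tip in the frame of mark between -0.0025 and 0.0025 m and z of key_tip in the frame of socket below -0.008 m and horizontal distance between key_tip and socket below 0.005 m), for 0.2 s.
At the end, for the whole second after the job is handed in: The pointer tip is within 2.5 mm of the set mark, and the key stands free in its wooden stand: foot within 10 mm of the hole's axis and at least 25 mm down the hole, leaning less than 0.25 rad (y of pointer_tip in the frame of mark between -0.0025 and 0.0025 m and horizontal distance between key_tip and stand_mouth below 0.01 m and z of key_tip in the frame of stand_mouth below -0.025 m and angle between key_grip's own z axis and vertical below 0.25 rad); the robot touches nothing.
It fails at once if the unit is pressed or knocked with more than 40 N (contact force between anything else and unit above 40 N).
It fails at once if the pointer runs more than 5 mm past the mark (y of pointer_tip in the frame of mark above 0.005 m).
It fails at once if the tin is moved more than 15 mm (distance of wax_tin from where it was at the start of the episode above 0.015 m).
It fails at once if the tape measure is moved more than 15 mm (distance of tape_measure from where it was at the start of the episode above 0.015 m).
It fails at once if the sanding block is moved more than 15 mm (distance of sanding_block from where it was at the start of the episode above 0.015 m).
It also fails if it takes over 64 s, if anything falls off the work surface, if the arm or the gripper's body presses on something with over 40 N, if the wrist force passes 120 N, or if a joint passes its speed limit or range.

## Working session

There is one attempt and no reset: what is moved stays moved. The work goes in short steps, each a Python script; the robot and the scene stay as the last script left them, time stands still between calls to the robot, and variables do not carry over. Pictures are saved under pics/ and viewed, at most 10 in all, crops included, and the job is handed in when it is done.

```bash
ls; mkdir -p pics; cat > h.py <<'E'
import numpy as np, cv2
from scipy.spatial.transform import Rotation as R
from rig import bot
def cam(n):
    c=bot.read_camera(n); h,w=c['image'].shape[:2]
    c['f']=h/2/np.tan(np.radians(c['fovy'])/2)
    a=c['attitude']; c['R']=R.from_quat([a[1],a[2],a[3],a[0]]).as_matrix(); c['eye']=np.array(c['eye'])
    c['K']=np.array([[c['f'],0,c['cx']],[0,c['f'],c['cy']],[0,0,1]]); c['D']=np.array([c['k1'],0,0,0.]); return c
def rays(c,px):
    p=cv2.undistortPoints(np.float64(px).reshape(-1,1,2),c['K'],c['D']).reshape(-1,2)
    return np.c_[p,np.ones(len(p))]@c['R'].T
def onz(c,px,z):
    d=rays(c,px); return c['eye']+d*((z-c['eye'][2])/d[:,2])[:,None]
def proj(c,P):
    q=(np.float64(P).reshape(-1,3)-c['eye'])@c['R']
    return cv2.projectPoints(q,np.zeros(3),np.zeros(3),c['K'],c['D'])[0].reshape(-1,2)
def down(yaw): # tool down, closing axis (tool y) ; quaternion wxyz
    q=(R.from_euler('z',yaw)*R.from_euler('x',np.pi)).as_quat(); return [q[3],q[0],q[1],q[2]]
E
python3 - <<'E'
from h import *
s=bot.read_state();print(s)
for n in('top','side'):
    c=cam(n);print(n,c['eye'],c['f'],c['k1'],c['cx'],c['cy'],c['R'].round(3).tolist())
    cv2.imwrite(f'pics/{n}0.png',cv2.resize(c['image'],(800,600),interpolation=cv2.INTER_CUBIC))
    np.savez(f'{n}0.npz',image=c['image'],depth=c['depth'])
E
```

```text
pics
{'clock': 0.0, 'joint_positions': array([ 1.09139684e+00,  3.00495891e-01,  1.52159562e+00, -2.50378480e-05,
        1.32069803e+00, -6.65802553e-02]), 'qvel': array([-6.49348353e-05,  1.34589498e-03,  1.10325475e-03,  9.81777270e-06,
       -4.04934518e-04, -4.98729322e-04]), 'effort': array([-2.01490830e-04, -5.43485606e+01, -3.61814690e+01, -5.25610164e-05,
        3.80022786e-03, -1.80937940e-05]), 'ee_pos': array([220.55425033, 503.60529209, 249.70155078]), 'tool_rot': array([-1.49669277e-04,  2.04943980e-01,  9.78773522e-01, -5.79553542e-04]), 'ft_force': array([ 0.6898873 , -0.81314208,  0.33045057]), 'moment': array([-0.02450447,  0.01657333,  0.02704306]), 'grip_force': 0.0, 'grip_width': 85.59930272366952}
top [ 369.14517905   -5.49811671 1212.41905049] 448.31901989818147 -0.08667844495571161 264.74033883634206 183.048864946373 [[0.046, -0.978, 0.205], [-0.999, -0.046, 0.007], [0.002, -0.205, -0.979]]
side [ 423.89800089 1016.04071881  516.54935306] 369.3955714376731 0.04197481809571353 253.2587924562226 189.8388500349065 [[-0.987, -0.082, 0.137], [-0.158, 0.383, -0.91], [0.022, -0.92, -0.391]]
```

View pics/top0.png

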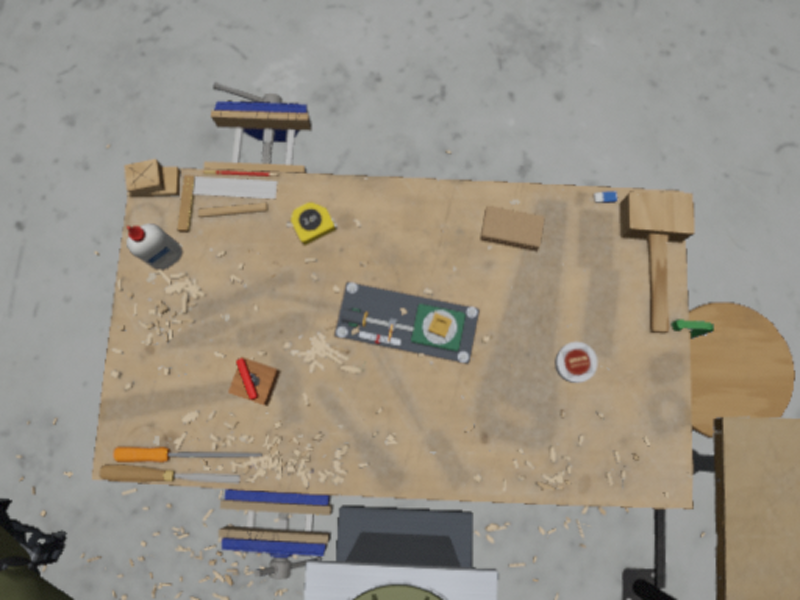

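View pics/side0.png

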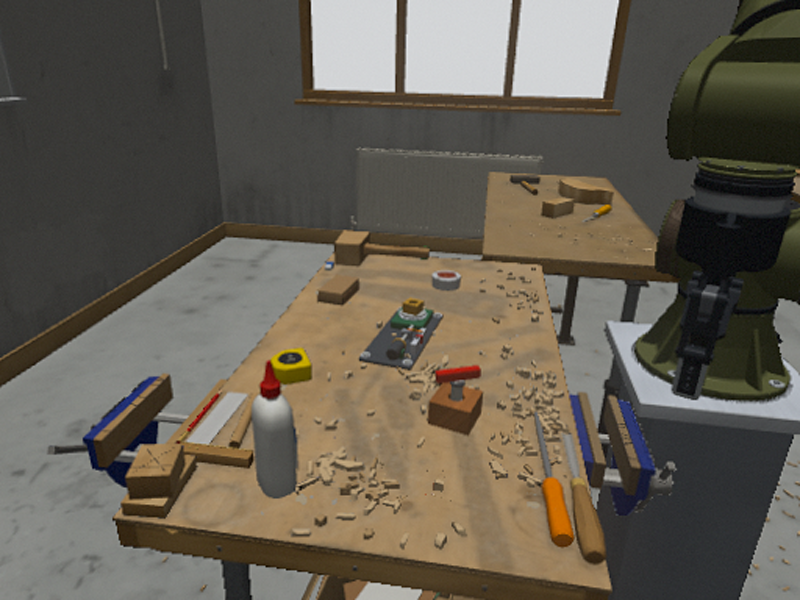

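```bash
python3 - <<'E'
from h import *
a=np.load('top0.npz')['image'];b=np.load('side0.npz')['image']
z=lambda i,x,y,w,h,s:cv2.resize(i[y:y+h,x:x+w],None,fx=s,fy=s,interpolation=cv2.INTER_CUBIC)
# top unit x 210-310,y 175-235 ; side unit x225-289,y 185-237; key
A=z(a,210,176,100,60,8)
B=z(b,228,184,60,54,5); C=z(a,142,222,40,44,5); D=z(b,270,230,45,47,5)
low=np.zeros((270,800,3),np.uint8); o=0
out=np.zeros((600,800,3),np.uint8); out[:480]=A
cv2.imwrite('pics/u_top.png',A)
W=np.zeros((270,B.shape[1]+C.shape[1]+D.shape[1],3),np.uint8)
for I in(B,C,D): W[:I.shape[0],o:o+I.shape[1]]=I; o+=I.shape[1]
cv2.imwrite('pics/u_side.png',W)
E
```

```text
(no output)
```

View pics/u_top.png

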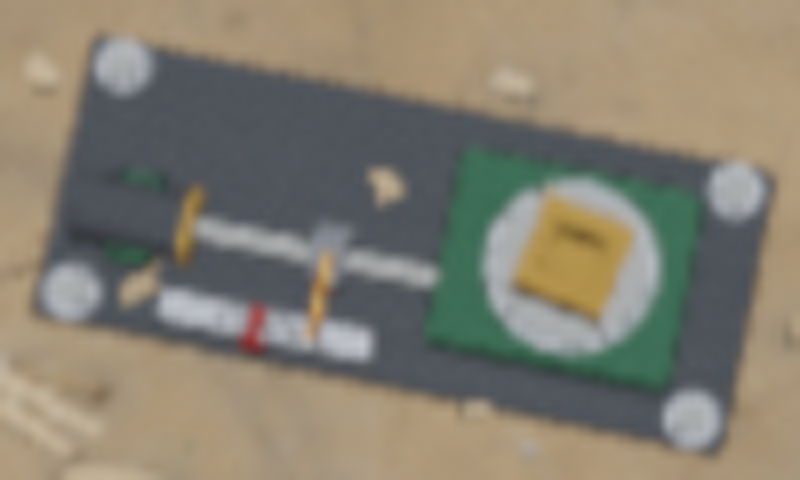

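View pics/u_side.png

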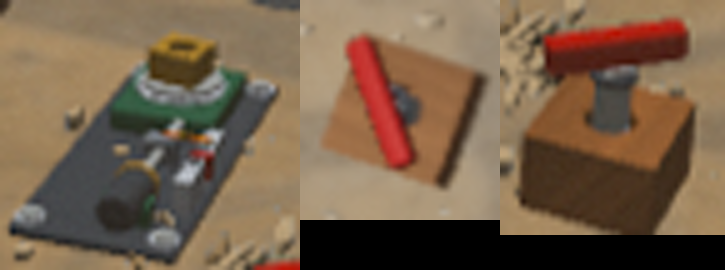

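```bash
cat > m.py <<'E'
from h import *
S=8
def up(c,x,y,w,h):
    M=np.float64([[S,0,-S*x+(S-1)/2],[0,S,-S*y+(S-1)/2]])
    return cv2.warpAffine(c['image'],M,(w*S,h*S),flags=cv2.INTER_CUBIC),(x,y)
def topx(p,o): return (np.float64(p).reshape(-1,2)-(S-1)/2)/S+o
def big(m):
    k=cv2.findContours(m.astype(np.uint8),cv2.RETR_EXTERNAL,cv2.CHAIN_APPROX_NONE)[0]
    return max(k,key=cv2.contourArea)[:,0]
def cen(p):
    m=cv2.moments(p.reshape(-1,1,2).astype(np.float32)); return np.array([m['m10'],m['m01']])/m['m00']
def rect(c,k,o,z):
    W=onz(c,topx(k,o),z)[:,:2]; r=cv2.minAreaRect(W.astype(np.float32)); return np.round(r[0],1),np.round(r[1],1),round(r[2],1)
def tri(c1,p1,c2,p2):
    a=rays(c1,p1)[0];b=rays(c2,p2)[0]
    s=np.linalg.lstsq(np.c_[a,-b],c2['eye']-c1['eye'],rcond=None)[0]
    P=c1['eye']+a*s[0];Q=c2['eye']+b*s[1];return P.round(1),Q.round(1)
def hsv(I): return [v.astype(int) for v in cv2.split(cv2.cvtColor(I,cv2.COLOR_BGR2HSV))]
E
python3 - <<'E'
from m import *
t=cam('top');s=cam('side')
def red(c,x,y,w,h):
    I,o=up(c,x,y,w,h);H,Sa,V=hsv(I);k=big(((H<7)|(H>172))&(Sa>190)&(V>60));return k,o
kt,ot=red(t,142,222,40,44); ks,os=red(s,270,230,45,47)
print('key top',rect(t,kt,ot,78),rect(t,kt,ot,87)); print('key tri',tri(t,topx(cen(kt),ot),s,topx(cen(ks),os)))
I,o=up(t,142,222,40,44);H,Sa,V=hsv(I)
# stand: brown
for lo in(70,85,100):
    m=(Sa>105)&(V>lo); k=big(m); print('stand',lo,rect(t,k,o,40), m.mean())
cv2.imwrite('pics/dbg.png',(Sa>105).astype(np.uint8)*255)
I,o=up(t,205,172,110,68);H,Sa,V=hsv(I)
g=big((H>60)&(H<95)&(Sa>80)&(np.arange(I.shape[1])>400)); print('housing',rect(t,g,o,26))
d=big(cv2.morphologyEx(((Sa<75)|(H>45)&(H<120)).astype(np.uint8),cv2.MORPH_OPEN,np.ones((9,9)))); print('plate',rect(t,d,o,8))
for lo in(130,160,180):
    b=big((H>13)&(H<30)&(Sa>130)&(V>lo)&(np.arange(I.shape[1])>480)&(np.arange(I.shape[1])<720)&(np.arange(I.shape[0])[:,None]<380)&(np.arange(I.shape[0])[:,None]>170)); print('boss',lo,rect(t,b,o,54),onz(t,topx(cen(b),o),54))
I,o=up(s,228,184,60,54);H,Sa,V=hsv(I)
for lo in (100,130,150):
    b=big((H>13)&(H<30)&(Sa>130)&(V>lo)&(np.arange(I.shape[0])[:,None]<160)); print('side boss',lo,rect(s,b,o,54),onz(s,topx(cen(b),o),54))
E
```

```text
key top (array([440.9, 266.3]), array([67.7, 14.1]), 25.0) (array([440.3, 264.2]), array([67.2, 14. ]), 25.0)
key tri (array([441.7, 265.7,  83.3]), array([443.8, 265.7,  83.5]))
stand 70 (array([441.5, 266.2]), array([77.1, 63.6]), 74.1) 0.3339754971590909
stand 85 (array([441.8, 267.2]), array([75.1, 63.6]), 74.1) 0.3272638494318182
stand 100 (array([442.1, 268.2]), array([72.2, 64.4]), 75.0) 0.32175071022727275
housing (array([548.5, -41.2]), array([82.8, 68. ]), 81.0)
plate (array([559.7,  14.8]), array([186.9, 303.5]), 2.7)
boss 130 (array([547.6, -43.2]), array([27.1, 29.6]), 70.4) [[547.58451298 -43.07342078  54.        ]]
boss 160 (array([548.2, -43.4]), array([27.1, 28.4]), 70.6) [[548.11458307 -43.29548167  54.        ]]
boss 180 (array([557.3, -56.9]), array([2.3, 1.4]), 74.0) [[557.38825259 -56.87282743  54.        ]]
side boss 100 (array([549.4, -40. ]), array([43.9, 35.9]), 71.1) [[549.08248389 -43.01774342  54.        ]]
side boss 130 (array([549.1, -45.7]), array([33. , 33.1]), 69.9) [[549.18801261 -45.58960798  54.        ]]
side boss 150 (array([549.6, -47.2]), array([30.5, 31.1]), 71.0) [[549.91513772 -50.10397635  54.        ]]
```

```bash
cat >> h.py <<'E'
D=np.radians
def st():
    s=bot.read_state(); q=s['tool_rot']; yaw=np.degrees(2*np.arctan2(q[2],q[1]))%360
    print('t%.1f'%s['clock'],'p',np.round(s['ee_pos'],1),'yaw%.1f'%yaw,'F',np.round(s['ft_force'],1),'M',np.round(s['moment'],2),'w%.1f'%s['grip_width'],'gf%.0f'%s['grip_force'],'q6 %.2f'%s['joint_positions'][5]); return s
E
python3 - <<'E'
from m import *
q=down(D(205))
bot.move_to([441.7,266,190],q); st()
bot.servo_line([441.7,266,80],speed=120,until_force=8); st()
bot.move_gripper(8,60); st()
bot.servo_line([441.7,266,170],speed=120); st()
t=cam('top');s=cam('side')
for n,c in(('top',t),('side',s)): np.savez(n+'1.npz',image=c['image'])
z=lambda i,x,y,w,h,s:cv2.resize(i[y:y+h,x:x+w],None,fx=s,fy=s,interpolation=cv2.INTER_CUBIC)
cv2.imwrite('pics/g.png',np.hstack([z(s['image'],255,160,70,120,5),z(t['image'],130,190,70,120,5)[:600]]))
E
```

```text
t1.5 p [441.5 266.5 190.1] yaw205.0 F [0.4 0.2 0.1] M [-0.01 -0.03 -0.01] w85.3 gf0 q6 -1.53
t2.6 p [442.  266.2  80.7] yaw205.0 F [ 0.3  0.1 -1. ] M [-0.02 -0.01  0.01] w85.3 gf0 q6 -1.54
t3.2 p [441.8 266.   80.1] yaw205.0 F [-0.5 -0.8  2. ] M [-0.01  0.09 -0.03] w12.8 gf60 q6 -1.54
t4.1 p [441.4 265.8 169.2] yaw205.0 F [ 0.5  0.4 -0.9] M [-0.   -0.02 -0.01] w12.7 gf59 q6 -1.54
```

View pics/g.png

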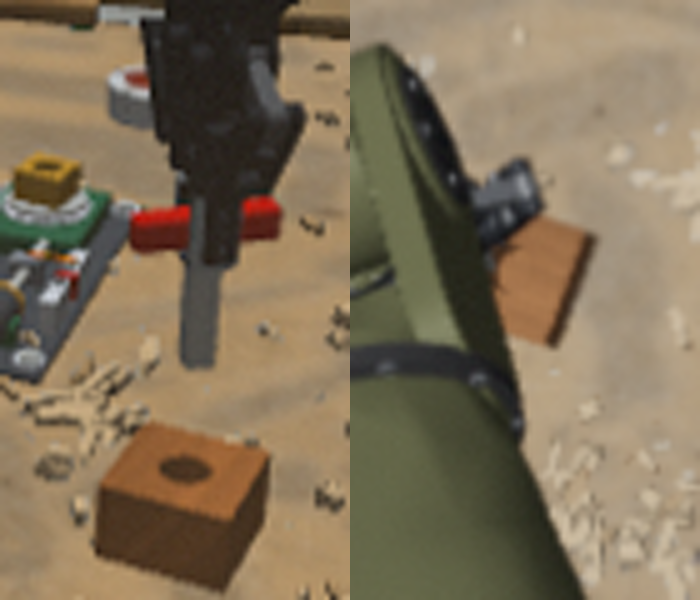

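```bash
python3 - <<'E'
from m import *
c=cam('side');e=bot.read_state()['ee_pos'];o=(255,160)
I,o=up(c,*o,70,120);H,Sa,V=hsv(I)
# red bar, shank
k=(((H<7)|(H>172))&(Sa>190)&(V>60)).astype(np.uint8)
p=np.argwhere(k)[:,::-1]; hull=cv2.convexHull(p[(p[:,1]<420)].astype(np.int32))[:,0]
bc=topx(cen(hull),o)[0]; print('bar obs',bc)
ends=np.array([hull[hull[:,0].argmin()],hull[hull[:,0].argmax()]]); print('ends',topx(ends,o))
u=np.array([np.cos(D(25)),np.sin(D(25)),0])
print('bar pred ends', proj(c,[e+35*u,e-35*u,e]))
sh=(Sa<70)&(V>60)&(V<140)&(np.arange(I.shape[0])[:,None]>430)&(np.arange(I.shape[0])[:,None]<600)&(np.arange(I.shape[1])>260)&(np.arange(I.shape[1])<370)
k2=big(sh); x,y,w,h=cv2.boundingRect(k2); print('shank box',topx([[x,y],[x+w,y+h]],o))
for yy in (450,500,550,575):
    r=k2[k2[:,1]==yy]; print(yy/8+160,topx([[r[:,0].mean(),yy]],o))
print('pred axis',proj(c,[e-[0,0,20],e-[0,0,40],e-[0,0,70]]))
top=(H<18)&(Sa>110)&(V>125)&(np.arange(I.shape[0])[:,None]>660)
kt=big(top);print('stand face',rect(c,kt,o,40))
m=np.zeros(top.shape,np.uint8);cv2.drawContours(m,[kt],-1,1,-1)
kh=big((m>0)&(V<110)&(cv2.erode(m,np.ones((41,41)))>0)); print('hole',onz(c,topx(cen(kh),o),40),rect(c,kh,o,40))
E
```

```text
bar obs [292.26807722 196.43498794]
ends [[280.9375 207.9375]
 [310.0625 201.8125]]
bar pred ends [[280.55642193 205.32938988]
 [309.96054101 202.27906235]
 [295.41352325 203.78691851]]
shank box [[290.3125 213.4375]
 [300.0625 233.4375]]
216.25 [[294.8125 215.8125]]
222.5 [[294.25   222.0625]]
228.75 [[293.9375 228.3125]]
231.875 [[293.9375 231.4375]]
pred axis [[294.81952    211.86451785]
 [294.23813675 219.7934822 ]
 [293.38872755 231.41902274]]
stand face (array([441.5, 262.1]), array([69.1, 65.9]), 73.1)
hole [[442.28636184 266.01165258  40.        ]] (array([442.6, 265.8]), array([23.5, 22.7]), 34.0)
```

```bash
python3 - <<'E'
from m import *
q=down(D(160.4))
bot.servo_line([441.7,266,195],speed=150)
bot.move_to([548.4,-44.2,175],q)
bot.servo_line([548.4,-44.2,140],speed=80); st()
c=cam('side'); e=bot.read_state()['ee_pos']
I,o=up(c,228,150,60,88);H,Sa,V=hsv(I)
cv2.imwrite('pics/b.png',I[::1])
print(proj(c,[e-[0,0,72],e-[0,0,40]]), proj(c,[[548.4,-44.2,54]]))
np.savez('side2.npz',image=c['image'])
r=bot.servo_line([548.4,-44.2,112],speed=25,until_force=5); print(r); st()
E
```

```text
t6.4 p [548.5 -44.1 140.1] yaw160.4 F [ 0.1  0.2 -0.5] M [ 0.03 -0.03 -0.02] w12.8 gf59 q6 -1.38
[[264.31834565 188.65455178]
 [264.67049944 179.13918826]] [[264.23776226 192.86493935]]
True
t7.5 p [549.  -44.4 113.2] yaw160.4 F [ 2.4  0.  -0.6] M [-0.1  -0.48 -0.02] w13.1 gf60 q6 -1.38
```

View pics/b.png

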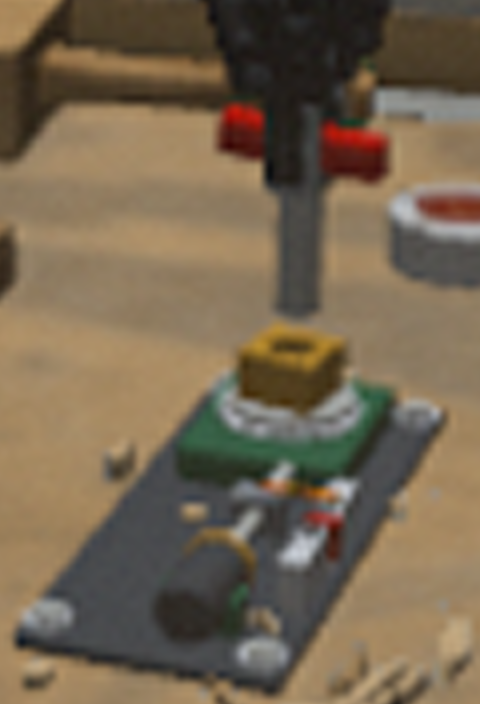

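The side view shows the key's foot (crop 297,305) right over the socket (293,345); the descent then went about 13 mm into it. I'll relieve the sideways load and seat it.

```bash
python3 - <<'E'
from m import *
bot.servo_line([549.2,-44.2,113],speed=10); st()
for i in range(3):
    z=bot.read_state()['ee_pos'][2]
    r=bot.servo_line([549.2,-44.2,106],speed=12,until_force=7); s=st(); print(r)
    if not r or s['ee_pos'][2]>z-0.5: break
E
```

```text
t7.7 p [549.1 -44.2 112.8] yaw160.4 F [ 3.2 -0.9 -0.5] M [-0.18 -0.5  -0.01] w12.9 gf60 q6 -1.38
t8.2 p [549.3 -44.2 108. ] yaw160.4 F [-0.8  0.7  7.2] M [-0.01  0.18 -0.02] w12.9 gf61 q6 -1.38
True
t8.4 p [549.6 -44.2 108. ] yaw160.4 F [-4.2  0.5 10. ] M [0.11 0.93 0.02] w12.9 gf61 q6 -1.38
True
```

```bash
cat > p.py <<'E'
from m import *
uy=np.array([np.cos(D(81)),np.sin(D(81))]); ux=np.array([uy[1],-uy[0]])
B=np.array([548.7,-44.2])
def meas(c,verbose=True,tag=None):
    n='top' if abs(c['eye'][1])<100 else 'side'
    # region of interest: unit x -45..-? , y 20..110
    P=np.array([[*(B+a*ux+b*uy),31] for a in(-40,40) for b in(28,105)]); q=proj(c,P)
    x,y=np.floor(q.min(0)).astype(int); w,h=np.ceil(q.max(0)).astype(int)-[x,y]
    I,o=up(c,x,y,w,h); H,Sa,V=hsv(I)
    if tag: cv2.imwrite(tag,I)
    out={}
    for nm,m,z in(('ptr',(H>=8)&(H<=20)&(Sa>130)&(V>120),33),('mark',((H<6)|(H>172))&(Sa>140)&(V>90),30)):
        k=np.argwhere(m)[:,::-1]
        if len(k)<80: out[nm]=None; continue
        W=onz(c,topx(k,o),z)[:,:2]-B; U=np.c_[W@ux,W@uy]
        n_,l,s_,cc=cv2.connectedComponentsWithStats(m.astype(np.uint8))
        for i in range(1,n_):
            if s_[i,4]>80:
                kk=np.argwhere(l==i)[:,::-1]; W=onz(c,topx(kk,o),z)[:,:2]-B; uu=np.c_[W@ux,W@uy]
                print(n,nm,s_[i,4],'mean',uu.mean(0).round(1),'min',uu.min(0).round(1),'max',uu.max(0).round(1))
E
python3 - <<'E'
from p import *
bot.servo_line([549,-44.2,109.5],speed=20); st()
t=cam('top')
z=np.load('top0.npz'); t0=dict(t); t0['image']=z['image']; meas(t0)
s=dict(cam('side')); s0=dict(s); s0['image']=np.load('side0.npz')['image']; meas(s0); print('now');meas(t,tag='pics/pt.png'); meas(s)
E
```

```text
t8.7 p [549.  -44.2 109.4] yaw160.4 F [ 0.7 -0.2  0.3] M [-0.14 -0.28  0.02] w12.7 gf60 q6 -1.38
top ptr 97 mean [-24.9  81. ] min [-27.3  79.7] max [-22.5  82.4]
top mark 104 mean [-46.8 100.1] min [-48.5  98. ] max [-44.6 102. ]
side ptr 177 mean [-35.9  80.7] min [-40.4  75.6] max [-31.6  84.6]
side mark 203 mean [-40.5  94.7] min [-47.2  90.8] max [-34.4  99.8]
now
top ptr 122 mean [-24.4  80.6] min [-27.  79.] max [-21.7  82.2]
top ptr 109 mean [-34.5  79.5] min [-38.5  78.1] max [-31.6  81. ]
top mark 93 mean [-46.7 100.1] min [-48.3  98. ] max [-44.6 101.8]
side ptr 194 mean [-35.7  80.7] min [-40.6  75.6] max [-31.   84.6]
side mark 218 mean [-40.6  94.6] min [-47.4  90.7] max [-34.4  99.8]
```

View pics/pt.png

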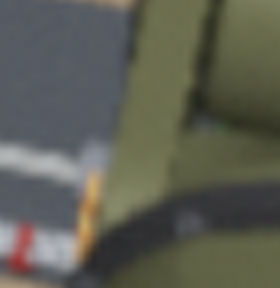

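```bash
python3 - <<'E'
import re
s=open('p.py').read()
s=s.replace('for a in(-40,40) for b in(28,105)','for a in(-62,-12) for b in(45,125)').replace("(Sa>140)&(V>90)","(Sa>120)&(V>90)").replace('(H<=20)&(Sa>130)','(H<=22)&(Sa>115)')
open('p.py','w').write(s)
E
python3 - <<'E'
from p import *
print('start');meas(cam('top'))
for a in (150,140,130,120):
    bot.servo_line([549,-44.2,109.5],down(D(a)),speed=30); st()
    meas(cam('top'))
E
```

```text
start
top ptr 348 mean [-18.  128.7] min [-24.5 126.3] max [ -9.7 130.4]
top ptr 588 mean [-28.3  80.1] min [-39.3  77.4] max [-18.1  82.9]
top mark 196 mean [-46.6 100.1] min [-49.1  97.2] max [-43.2 102.6]
t9.1 p [549.5 -44.5 109.5] yaw150.0 F [ 4.6 -2.6 -2.5] M [-0.7  -1.04  0.02] w12.8 gf59 q6 -1.19
top ptr 337 mean [-18.1 128.7] min [-24.2 126.3] max [ -9.7 130.4]
top ptr 546 mean [-28.7  80.2] min [-39.3  77.5] max [-18.4  82.9]
top mark 189 mean [-46.6 100. ] min [-49.   97.2] max [-43.2 102.6]
t9.5 p [549.6 -44.5 109.6] yaw140.0 F [ 5.5 -2.1 -2.1] M [-0.52 -1.19 -0.02] w12.8 gf59 q6 -1.02
top ptr 346 mean [-17.9 128.7] min [-24.5 126.3] max [ -9.6 130.4]
top ptr 567 mean [-28.8  80.2] min [-39.6  77.5] max [-18.7  82.9]
top mark 200 mean [-46.7 100. ] min [-49.1  96.9] max [-43.2 102.6]
t9.9 p [549.6 -44.5 109.6] yaw130.0 F [ 6.  -2.5 -2.2] M [-0.49 -1.3   0.03] w13.1 gf59 q6 -0.84
top ptr 339 mean [-17.9 128.7] min [-24.4 126.4] max [ -9.7 130.5]
top ptr 574 mean [-28.7  80.1] min [-39.6  77.5] max [-18.4  82.9]
top mark 199 mean [-46.6 100. ] min [-49.   96.9] max [-43.1 102.6]
t10.3 p [549.7 -44.5 109.6] yaw120.0 F [ 5.3 -2.5 -2.9] M [-0.53 -1.4   0.04] w13.0 gf59 q6 -0.67
top ptr 337 mean [-18.1 128.7] min [-24.2 126.3] max [ -9.7 130.5]
top ptr 574 mean [-28.7  80.2] min [-39.3  77.5] max [-18.4  82.9]
top mark 197 mean [-46.6 100. ] min [-49.   96.9] max [-43.2 102.7]
```

```bash
python3 - <<'E'
from p import *
for a in (115,110,105,100,95):
    bot.servo_line([549.9,-44.6,109.5],down(D(a)),speed=30); st()
    meas(cam('top'))
E
```

```text
t10.6 p [550.1 -44.7 109.5] yaw115.1 F [ 3.  -0.7  0. ] M [-0.3  -0.76  0.09] w13.1 gf60 q6 -0.59
top ptr 342 mean [-17.9 128.7] min [-24.2 126.3] max [ -9.6 130.4]
top ptr 526 mean [-29.1  80.2] min [-39.6  77.5] max [-19.1  82.9]
top mark 195 mean [-46.6 100.1] min [-49.1  97.2] max [-42.9 102.6]
t10.9 p [550.  -44.7 109.5] yaw110.2 F [ 4.2 -0.5 -1.5] M [-0.42 -0.91 -0.03] w12.8 gf59 q6 -0.50
top ptr 347 mean [-18.  128.7] min [-24.4 126.3] max [ -9.6 130.4]
top ptr 520 mean [-28.9  80.2] min [-39.6  77.5] max [-18.7  82.9]
top mark 206 mean [-46.7 100. ] min [-49.2  96.9] max [-42.9 102.6]
t11.2 p [550.  -44.6 109.5] yaw105.1 F [ 4.2 -2.6 -2.6] M [-0.49 -0.99 -0.01] w12.7 gf59 q6 -0.41
top ptr 347 mean [-17.9 128.7] min [-24.2 126.3] max [ -9.6 130.4]
top ptr 519 mean [-29.1  80.2] min [-39.6  77.5] max [-19.   82.9]
top mark 197 mean [-46.6 100.1] min [-49.   97.2] max [-43.1 102.6]
t11.5 p [550.1 -44.7 109.5] yaw100.1 F [ 3.7 -2.5 -1.8] M [-0.56 -1.04  0.05] w13.0 gf59 q6 -0.32
top ptr 345 mean [-18.1 128.7] min [-24.4 126.3] max [ -9.7 130.4]
top ptr 459 mean [-27.1  81.7] min [-34.8  79.5] max [-18.5  83.8]
top mark 198 mean [-46.7 100. ] min [-49.1  96.9] max [-43.2 102.6]
t11.8 p [550.1 -44.7 109.6] yaw95.1 F [ 5.1 -2.3 -2.2] M [-0.58 -1.05  0.04] w13.0 gf59 q6 -0.24
top ptr 340 mean [-18.1 128.7] min [-24.3 126.3] max [ -9.7 130.4]
top ptr 347 mean [-26.3  83.4] min [-34.5  81.3] max [-19.   85.7]
top mark 203 mean [-46.7 100. ] min [-49.1  96.9] max [-43.1 102.6]
```

```bash
python3 - <<'E'
from p import *
t=cam('top')
k=np.array([[97,37],[775,172],[718,452],[35,315]]);px=(k-3.5)/8+[210,176]
W=onz(t,px,8)[:,:2]
for i in range(4):
    d=W[i]-W[(i+1)%4]; print(np.linalg.norm(d).round(1),np.degrees(np.arctan2(d[1],d[0])).round(1))
print('rail/other in unit', [((onz(t,(np.array([p])-3.5)/8+[210,176],z)[0,:2]-B)@np.c_[ux,uy]).round(1) for p,z in(((325,255),33),((313,338),33),((258,308),30),((252,350),30),((165,303),30),((365,345),30))])
for a in(90,83,76):
    bot.servo_line([550.4,-44.9,109.5],down(D(a)),speed=30); st()
    t=cam('top'); meas(t)
meas(t,tag='pics/pt2.png')
E
```

```text
236.9 81.2
97.8 -9.7
235.1 -98.7
98.2 171.4
rail/other in unit [array([-13.5,  81.8]), array([-41.4,  79.9]), array([-34.9, 100.1]), array([-49.1,  99. ]), array([-39.6, 130.7]), array([-39.8,  62.7])]
t12.1 p [550.3 -44.9 109.5] yaw90.2 F [ 2.6 -0.9  0.7] M [-0.34 -0.56 -0.02] w13.1 gf60 q6 -0.15
top ptr 352 mean [-17.9 128.7] min [-24.2 126.3] max [ -9.6 130.5]
top ptr 276 mean [-27.6  84.9] min [-32.8  83. ] max [-22.7  86.7]
top mark 194 mean [-46.7 100. ] min [-49.   96.9] max [-43.5 102.6]
t12.4 p [550.3 -44.9 109.5] yaw83.3 F [ 3.  -1.3  0.5] M [-0.36 -0.57  0.03] w12.9 gf60 q6 -0.03
top ptr 343 mean [-18.1 128.7] min [-24.2 126.3] max [ -9.7 130.4]
top ptr 383 mean [-27.9  87.5] min [-34.   85.4] max [-21.9  89.5]
top mark 196 mean [-46.7 100. ] min [-49.1  96.9] max [-43.2 102.6]
t12.8 p [550.4 -44.9 109.5] yaw76.3 F [ 3.3 -0.8 -0.8] M [-0.4  -0.56  0.01] w13.1 gf60 q6 0.09
top ptr 336 mean [-18.1 128.7] min [-24.4 126.3] max [ -9.7 130.5]
top ptr 268 mean [-27.5  89.7] min [-33.4  88.1] max [-21.3  91.3]
top mark 198 mean [-46.7  99.9] min [-49.1  96.8] max [-43.2 102.6]
top ptr 336 mean [-18.1 128.7] min [-24.4 126.3] max [ -9.7 130.5]
top ptr 268 mean [-27.5  89.7] min [-33.4  88.1] max [-21.3  91.3]
top mark 198 mean [-46.7  99.9] min [-49.1  96.8] max [-43.2 102.6]
```

View pics/pt2.png

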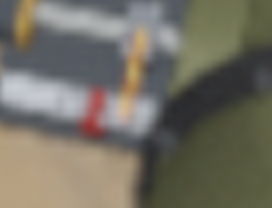

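```bash
python3 - <<'E'
from p import *
for a in(66,56,49):
    bot.servo_line([550.7,-45.0,109.5],down(D(a)),speed=30); st()
    t=cam('top'); meas(t)
meas(cam('side'))
meas(t,tag='pics/pt3.png')
E
```

```text
t13.1 p [550.6 -45.  109.5] yaw66.3 F [ 1.1 -2.1  1.2] M [-0.46 -0.22  0.04] w13.1 gf60 q6 0.27
top ptr 343 mean [-18.  128.7] min [-24.4 126.3] max [ -9.7 130.5]
top ptr 355 mean [-27.2  93.3] min [-33.   91.1] max [-21.1  95.2]
top mark 202 mean [-46.7 100. ] min [-49.2  96.9] max [-43.2 102.6]
t13.5 p [550.6 -45.  109.5] yaw56.3 F [-1.  -3.   0.6] M [-0.48 -0.07  0.  ] w13.1 gf60 q6 0.44
top ptr 337 mean [-18.  128.7] min [-24.2 126.3] max [ -9.6 130.4]
top ptr 514 mean [-30.8  97. ] min [-41.3  94.5] max [-21.3  99.3]
top mark 283 mean [-44.6 100. ] min [-49.1  96.9] max [-35.3 102.6]
t13.8 p [550.6 -45.  109.5] yaw49.3 F [-0.8 -2.7  0.9] M [-0.61 -0.06  0.09] w12.8 gf60 q6 0.56
top ptr 336 mean [-18.1 128.7] min [-24.2 126.3] max [ -9.7 130.3]
top ptr 501 mean [-30.6  98.9] min [-41.7  96.4] max [-22.7 100.8]
top mark 203 mean [-46.6 100. ] min [-49.1  96.9] max [-42.8 102.6]
side ptr 461 mean [-27.7  97.8] min [-35.8  91.7] max [-19.3 103.3]
side ptr 92 mean [-11.6 124.7] min [-15.3 121.1] max [ -8.6 128.7]
side mark 274 mean [-41.4  95.1] min [-47.5  89.5] max [-34.9 102.1]
top ptr 336 mean [-18.1 128.7] min [-24.2 126.3] max [ -9.7 130.3]
top ptr 501 mean [-30.6  98.9] min [-41.7  96.4] max [-22.7 100.8]
top mark 203 mean [-46.6 100. ] min [-49.1  96.9] max [-42.8 102.6]
```

View pics/pt3.png

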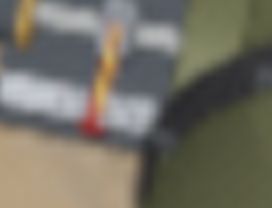

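```bash
python3 - <<'E'
from p import *
bot.servo_line([550.7,-45.0,109.5],down(D(46)),speed=30); bot.dwell(0.4); st(); meas(cam('top'))
bot.servo_line([550.7,-44.7,109.5],speed=10)
z=109.5
r=bot.servo_line([550.7,-44.7,150],speed=60,until_force=20); print(r);st(); meas(cam('top'))
E
```

```text
t14.6 p [550.7 -45.  109.5] yaw46.0 F [-0.9 -1.9  1.5] M [-0.77  0.08  0.13] w12.9 gf60 q6 0.62
top ptr 338 mean [-18.1 128.7] min [-24.2 126.3] max [ -9.6 130.4]
top ptr 534 mean [-30.5  99.6] min [-40.9  97.2] max [-21.2 102. ]
top mark 200 mean [-46.7 100. ] min [-49.1  96.9] max [-43.2 102.6]
False
t15.7 p [550.5 -44.6 149.7] yaw46.0 F [ 0.1  0.4 -1.3] M [-0.01 -0.03  0.03] w13.3 gf60 q6 0.62
top ptr 346 mean [-18.  128.7] min [-24.5 126.3] max [ -9.6 130.4]
top ptr 521 mean [-30.5  99.6] min [-40.9  97.2] max [-21.2 102. ]
top mark 191 mean [-46.6 100.1] min [-49.   97.2] max [-43.2 102.6]
```

```bash
python3 - <<'E'
from p import *
bot.servo_line([550.7,-44.7,190],speed=120)
bot.move_to([442.1,266,150],down(D(115))); st()
t=cam('top'); meas(t,tag='pics/pt4.png')
E
```

```text
t17.5 p [442.6 265.3 150. ] yaw114.9 F [ 0.3  0.3 -0.8] M [-0.03 -0.02  0.01] w13.2 gf60 q6 0.04
top ptr 334 mean [-18.  128.7] min [-24.2 126.5] max [ -9.6 130.3]
top ptr 529 mean [-30.3  99.6] min [-40.7  97.2] max [-20.9 102. ]
top mark 201 mean [-46.6 100. ] min [-49.1  96.9] max [-43.1 102.6]
```

View pics/pt4.png

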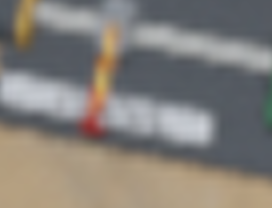

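The pointer now runs straight into the red mark (crop 93,120). Next I stand the key back in its stand.

```bash
python3 - <<'E'
from p import *
bot.servo_line([442.1,266,150],speed=30)
r=bot.servo_line([442.1,266,79],speed=50,until_force=6); s=st(); print(r)
if s['ee_pos'][2]<84:
    bot.move_gripper(50); bot.dwell(.3); bot.servo_line([442.1,266,200],speed=120)
    bot.move_joints([1.091,0.3,1.521,0,1.321,-0.067]); bot.dwell(.3); st()
    meas(cam('top'))
    for n,roi in(('top',(142,222,40,44)),('side',(270,230,45,47))):
        c=cam(n);I,o=up(c,*roi);H,Sa,V=hsv(I);k=big(((H<7)|(H>172))&(Sa>190)&(V>60)); print(n,rect(c,k,o,78))
        cv2.imwrite(f'pics/f{n}.png',I)
E
```

```text
t19.1 p [442.1 266.   80.1] yaw115.0 F [-0.8  0.   6.3] M [-0.08  0.2   0.  ] w12.7 gf61 q6 0.03
True
t22.6 p [221.4 503.3 250.2] yaw156.3 F [-0.5  0.3 -0.1] M [ 0.05 -0.05  0.01] w49.9 gf0 q6 -0.07
top ptr 337 mean [-17.4 128.9] min [-23.8 126.5] max [ -9.6 130.6]
top ptr 559 mean [-30.4  99.6] min [-40.9  97. ] max [-20.8 102. ]
top mark 198 mean [-46.6 100. ] min [-49.   96.9] max [-43.2 102.6]
top (array([441.7, 266.8]), array([13.4, 66.8]), 25.1)
side (array([443.1, 259.8]), array([19.3, 78.5]), 25.0)
```

The key stands upright at (441.7, 266.8) with its foot at full depth, and the pointer is unchanged, so I'm handing in.

```bash
python3 -c "
from rig import bot
print(bot.finish_job())"
```

```text
the job is handed in; nothing more can be done
None
```

The job is handed in, with no verdict returned: the key was seated in the socket, turned until the camera showed the pointer on the mark (within about 1 mm), drawn out and stood back in its stand; the tin, tape measure and sanding block were never approached.

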